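# Hand out the colour-coded samples to the group trays

## Task

The four student groups' trays are ready for the refractometer practical except for their samples. Stand each coloured-cap sample bottle upright on the floor of the empty square bay in the tray of its own colour. The bottles are glass, so do not drop or knock over any, and leave the white-capped reference bottle and the beaker where they stand.

Things in the scene. Friction and masses are not known exactly. Their poses are not given: they have to be found in the camera images.
- bottle_red: Closed 30 ml sample bottle with a red screw cap: amber glass body 36 mm across, 44 mm high, white blank label, short shoulder, and a knurled cap 28 mm across from 54 to 75 mm above the base (total height 75 mm). About 75 g. It starts standing upright on the bench. Origin: centre of its base; z points up to the cap.
- bottle_blue: Closed 30 ml sample bottle with a blue screw cap: amber glass body 36 mm across, 44 mm high, white blank label, short shoulder, and a knurled cap 28 mm across from 54 to 75 mm above the base (total height 75 mm). About 75 g. It starts standing upright on the bench. Origin: centre of its base; z points up to the cap.
- bottle_green: Closed 30 ml sample bottle with a green screw cap: amber glass body 36 mm across, 44 mm high, white blank label, short shoulder, and a knurled cap 28 mm across from 54 to 75 mm above the base (total height 75 mm). About 75 g. It starts standing upright on the bench. Origin: centre of its base; z points up to the cap.
- bottle_yellow: Closed 30 ml sample bottle with a yellow screw cap: amber glass body 36 mm across, 44 mm high, white blank label, short shoulder, and a knurled cap 28 mm across from 54 to 75 mm above the base (total height 75 mm). About 75 g. It starts standing upright on the bench. Origin: centre of its base; z points up to the cap.
- tray_red: Red plastic tray, fixed, x -33 to +79 mm, y -33 to +56 mm, 12 mm high, walls 3 mm. Origin: on the bench under the centre of its empty square bottle bay (60 x 60 mm inside, floor 3 mm above the bench); z up. Beyond the bay (+x) lies a pack of lens tissue, along the side (+y) a dropper pipette; both are part of the tray and below 17 mm.
- tray_blue: Blue plastic tray, fixed, x -33 to +79 mm, y -33 to +56 mm, 12 mm high, walls 3 mm. Origin: on the bench under the centre of its empty square bottle bay (60 x 60 mm inside, floor 3 mm above the bench); z up. Beyond the bay (+x) lies a pack of lens tissue, along the side (+y) a dropper pipette; both are part of the tray and below 17 mm.
- tray_green: Green plastic tray, fixed, x -33 to +79 mm, y -33 to +56 mm, 12 mm high, walls 3 mm. Origin: on the bench under the centre of its empty square bottle bay (60 x 60 mm inside, floor 3 mm above the bench); z up. Beyond the bay (+x) lies a pack of lens tissue, along the side (+y) a dropper pipette; both are part of the tray and below 17 mm.
- tray_yellow: Yellow plastic tray, fixed, x -33 to +79 mm, y -33 to +56 mm, 12 mm high, walls 3 mm. Origin: on the bench under the centre of its empty square bottle bay (60 x 60 mm inside, floor 3 mm above the bench); z up. Beyond the bay (+x) lies a pack of lens tissue, along the side (+y) a dropper pipette; both are part of the tray and below 17 mm.
- bottle_white: Bystander: the reference bottle, the same amber bottle (36 mm across, 75 mm high) but with a white cap, standing loose among the samples. It has no tray and is to stay where it is. Origin: centre of its base.
- beaker: Bystander: empty clear glass beaker, straight-sided, 44 mm across (48 mm at the rim), 60 mm high, standing loose among the bottles; to stay where it is. Origin: centre of its base.

How it is judged:
By the outcome, as a careful person would: the job done as asked, in the order asked, and still so for the second after the job is handed in, with the robot touching nothing.
It also fails if it takes over 90 s, if anything falls off the work surface, if the arm or the gripper's body presses on something with over 40 N, if the wrist force passes 120 N, or if a joint passes its speed limit or range.

## Robot

A 7-joint arm with a two-finger parallel gripper is mounted at the origin on the work surface. World frame = base frame: x ahead of the robot, y to its left, z up, the work surface at z = 0. Lengths are in mm, angles in rad, forces in N, time in s.
With the tool pointing down it reaches from about 400 to 875 mm from the base axis. Payload 4.4 kg.
Tool frame: the origin (TCP) lies at the very end of the fingers, on their centre line; the grasp point (between the pads) lies 19 mm behind it; z points along the fingers, y is the line along which they close (so a half turn about z gives the same grasp; the last joint's range is limited). The gripper opens to 85 mm and grips with 20 to 120 N. Pads are 22 mm wide; open, the fingers measure 114 mm over their backs; the gripper's body (76 mm by 85 mm) begins 54 mm behind the grasp point. The pads swing forward as they close: fully open they stand 13 mm farther back than shut.
Start: joints at [1.059, 0.628, 0.038, 1.517, -0.027, 0.996, -0.02], TCP at [280.295, -586.475, 231.313] pointing down, gripper open.
Joint ranges: [-3.06, 3.06], [-0.37, 2.12], [-1.25, 1.32], [0.18, 2.47], [-1.1, 4.24], [0.23, 1.98], [-2.94, 2.94]. Speed limits (rad/s): [2.57, 2.57, 3.14, 3.14, 3.14, 3.14, 3.14].

## Interface

Orientations are given as [roll, pitch, yaw] about the fixed x, y, z axes, in that order (R = Rz(yaw) Ry(pitch) Rx(roll)).
In Python, from cell import read_state, get_image, camera_params, finish_job gives the robot as it stands.
- The arm moves only by the tool arm_command, never from a script. Its argument "deltas" is a list of rows, each an object of numbers: "dx", "dy", "dz": the shift along the world's x, y, z in m; "yaw": the turn about the world's z in degrees; "jaw": the opening, from 0 (shut) to 1 (fully open). A call has 1 to 20 rows; each row is the pose to reach, as a shift and turn from the pose commanded when the call began; what a row does not reach only later rows make up. A row lasts 1/10 s, in which the tool goes at most 50 mm and 8.59 degrees, less where a joint would pass 70% of its speed; a pose out of reach is approached as far as the arm can. A call with a gripper value outside its range is refused whole. The fingers move at their own pace and stop on an object; the grip force is fixed at half the most. Time passes only in rows, so rows that repeat a pose let the fingers close. It gives the time, the measured TCP pose, the force, the opening and the grip force at its end, in the units of the state.
- read_state(): the state, without advancing time (a new reading comes with each control period).
- get_image(name): name is "scene" or "side" or "wrist"; returns (picture, depth): 420x560x3 uint8, red, green, blue; 420x560 float32, mm along the optical axis (not along the pixel's ray), 0 where there is no reading.
- camera_params(name): a dict with "camera_matrix" (3x3 intrinsics, pixels), "k1" (the pictures are not rectified: a ray, as slopes to the right and down, at radius r is drawn at 1 + k1 r^2 times it, then the intrinsics apply), "extrinsics" (4x4, takes a point from camera to world coordinates). Camera axes: x right, y down, z forward; pixel columns grow to the right and rows downward; lengths in mm; the calibration is good to about 2 mm. A picture is of the moment at which its call begins: read the wrist's pose just before it. camera_params takes no time and is no camera call; for the wrist camera it gives the pose at the moment of the call.
- finish_job(): hands the job in; it is judged then, once.
The state is a dict: "clock": time; "qpos": joint angles; "qd": joint speeds; "tau": joint torques, N m; "eef_pos": TCP position; "tool_rot": TCP orientation; "force": force on the tool from outside, world axes, zero at the start; "torque": the same for the moment, N m; "width": finger opening in mm; "gripper_force": force on a finger pad.
Only numpy, scipy, OpenCV 4.12 (cv2) and the standard library are available. Lean on these libraries where they do the work, as an engineer would, in place of code of your own. Each camera call takes 0.05 s, during which the arm holds its last target. There are 200 camera calls.

## Working session

There is one attempt and no reset: what is moved stays moved. The work goes in short steps, Python scripts to look and compute and a tool call to move; the robot and the scene stay as the last step left them, time stands still between calls to the robot, and variables do not carry over. Pictures are saved under pics/ and viewed, at most 14 in all, crops included, and the job is handed in when it is done.

Besides the shell and the picture viewer there is one more tool, called after ">>>" as name([rows], argument=value, ...), one row to a line, values as JSON. arm_command: Moves the arm, as the interface text tells. Its arguments: {"type":"object","properties":{"deltas":{"type":"array"}},"required":["deltas"]}

```bash
ls; mkdir -p pics; python3 - <<'E'
from cell import *
import cv2,numpy as np
s=read_state();print(s)
for n in("scene","side"):
    p,d=get_image(n);cv2.imwrite(f"pics/{n}0.png",p[...,::-1]);np.savez(f"{n}0.npz",p=p,d=d)
    print(camera_params(n))
E
```

```text
pics
{'clock': 0.0, 'qpos': array([ 1.05919192,  0.62932482,  0.03845487,  1.51837391, -0.02700929,
        0.99628301, -0.02002745]), 'qd': array([-0.00022485,  0.00062862, -0.00169732, -0.00035823, -0.00117332,
       -0.00055973, -0.00015743]), 'tau': array([ 9.88465290e-04, -5.63407552e+01,  1.22654669e+00, -1.93444902e+01,
        1.10171831e-02,  1.06094830e-02, -3.83550037e-05]), 'eef_pos': array([ 280.02353792, -585.90099512,  230.40123726]), 'tool_rot': array([-3.13972204e+00,  2.35027375e-05,  4.45761344e-01]), 'force': array([-0.09801668, -0.089583  ,  1.53446475]), 'torque': array([-0.02287743,  0.04452458, -0.02329004]), 'gripper_force': 0.0, 'width': 85.48155090533695}
{'camera_matrix': array([[386.96405943,   0.        , 274.26554329],
       [  0.        , 386.96405943, 204.24212465],
       [  0.        ,   0.        ,   1.        ]]), 'k1': 0.017289909218111014, 'extrinsics': array([[ 1.43963064e-02,  7.05571270e-01, -7.08492716e-01,
         1.03128437e+03],
       [ 9.99890304e-01, -1.26263819e-02,  7.74307867e-03,
        -9.39871523e-01],
       [-3.48240574e-03, -7.08526469e-01, -7.05675645e-01,
         5.01076410e+02],
       [ 0.00000000e+00,  0.00000000e+00,  0.00000000e+00,
         1.00000000e+00]])}
{'camera_matrix': array([[423.70562507,   0.        , 277.53274637],
       [  0.        , 423.70562507, 204.70514626],
       [  0.        ,   0.        ,   1.        ]]), 'k1': -0.07203513219454899, 'extrinsics': array([[-9.86041898e-01, -1.31075213e-01,  1.02667740e-01,
         4.91622201e+02],
       [-1.65773771e-01,  7.15461702e-01, -6.78699941e-01,
         4.90197167e+02],
       [ 1.55059028e-02, -6.86246196e-01, -7.27204046e-01,
         5.81793767e+02],
       [ 0.00000000e+00,  0.00000000e+00,  0.00000000e+00,
         1.00000000e+00]])}
```

View pics/scene0.png

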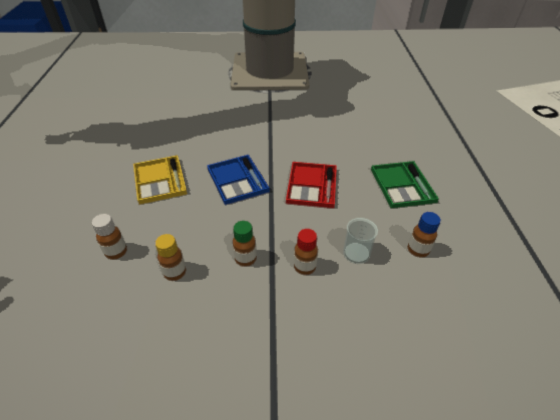

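View pics/side0.png

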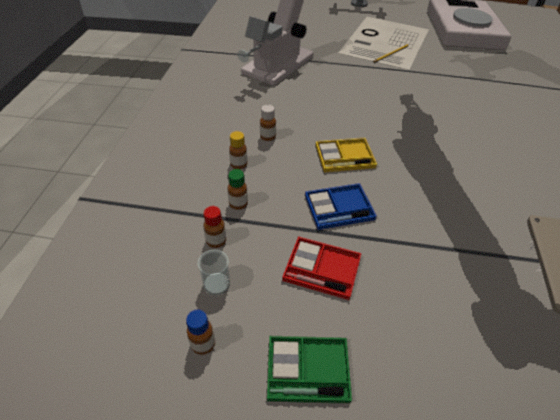

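The scene view shows the caps: white (104,225), yellow (167,245), green (243,231), red (307,240) and blue (429,222), with the beaker at (360,240). Behind them are the trays: yellow (160,178), blue (238,178), red (312,185) and green (404,185). The side view shows the same layout, with each tray's tissue on the bottles' side.

```bash
cat > h.py <<'E'
import cv2,numpy as np
from cell import *
HUE=dict(red=[(0,6),(174,180)],yellow=[(17,32)],green=[(50,80)],blue=[(105,130)])
def mask(p,c):
    h=cv2.cvtColor(p,cv2.COLOR_RGB2HSV);m=np.zeros(h.shape[:2],np.uint8)
    for a,b in HUE[c]: m|=cv2.inRange(h,(a,150,60),(b,255,255))
    return m
def rays(cam,uv):
    K=cam["camera_matrix"];k=cam["k1"]
    q=(np.atleast_2d(uv).astype(float)-K[:2,2])/[K[0,0],K[1,1]];s=q.copy()
    for _ in range(8): s=q/(1+k*(s**2).sum(1,keepdims=True))
    return np.c_[s,np.ones(len(s))]
def toplane(cam,uv,z):
    E=cam["extrinsics"];d=rays(cam,uv)@E[:3,:3].T;o=E[:3,3]
    return o+d*((z-o[2])/d[:,2:])
def world(cam,uv,dep):
    E=cam["extrinsics"];return (rays(cam,uv)*dep[:,None])@E[:3,:3].T+E[:3,3]
def blobs(cam,p,d,c):
    m=mask(p,c);n,l,st,ce=cv2.connectedComponentsWithStats(m)
    for i in range(1,n):
        if st[i,4]<40: continue
        v,u=np.nonzero((l==i)&(d>0))
        if len(u)<30: continue
        w=world(cam,np.c_[u,v],d[v,u])
        if abs(w[:,1]).max()>900 or not 250<np.median(w[:,0])<950: continue
        yield st[i,4],ce[i],w
E
python3 - <<'E'
from h import *
np.set_printoptions(precision=1,suppress=True)
for n in("scene","side"):
    z=np.load(n+"0.npz");p,d=z["p"],z["d"];cam=camera_params(n)
    for c in HUE:
        for a,ce,w in blobs(cam,p,d,c):
            if np.median(w[:,2])>40: print(n,c,"cap",a,ce,toplane(cam,ce,64.5)[0],"top",np.percentile(w[:,2],95))
            else:
                r=w[(w[:,2]>6)&(w[:,2]<20)]; 
                fl=w[w[:,2]<6]
                print(n,c,"tray",a,ce,cv2.minAreaRect(r[:,:2].astype(np.float32)),"floor c",np.median(fl,axis=0))
for n,pts in (("scene",[(104,225),(360,240)]),("side",[(267,112),(214,270)])):
    print(n,toplane(camera_params(n),pts[0],64.5),toplane(camera_params(n),pts[1],30))
E
```

```text
scene red tray 1423 [312.2 182.5] ((478.83746337890625, 77.26654052734375), (88.55540466308594, 115.77153778076172), 80.96794128417969) floor c [459.6  80.9   2.1]
scene red cap 357 [306.6 239.5] [667.   50.1  64.5] top 75.10754002845397
scene yellow tray 1366 [158.5 177.4] ((458.49755859375, -218.39462280273438), (115.44658660888672, 88.21736907958984), 17.485057830810547) floor c [ 441.9 -226.     2. ]
scene yellow cap 403 [166.1 245.7] [ 674.9 -153.4   64.5] top 75.14776655482353
scene green tray 1036 [399.9 180.1] ((482.5989990234375, 249.84902954101562), (112.28473663330078, 88.10615539550781), 8.14561653137207) floor c [458.5 243.2   2. ]
scene green cap 196 [241.9 228.5] [643.8 -45.6  64.5] top 75.19463909622358
scene blue tray 1266 [235.8 176.8] ((460.9328308105469, -66.97489929199219), (113.78529357910156, 87.78889465332031), 22.376934051513672) floor c [442.8 -77.1   2.1]
scene blue cap 331 [428.9 222.1] [635.6 238.5  64.5] top 75.06302424523167
side red cap 283 [212.1 215.7] [665.9  51.   64.5] top 75.82457902301155
side red tray 2327 [326.5 268.7] ((477.41668701171875, 78
[... 402 characters left out ...]
625, -217.26470947265625), (111.65605163574219, 91.34613800048828), 17.101633071899414) floor c [ 442.  -234.4    3.5]
side green cap 116 [235.6 174.5] [651.3 -52.7  64.5] top 76.17027293820524
side green tray 2277 [316.3 369. ] ((479.8180236816406, 252.4962921142578), (109.48085021972656, 87.34915161132812), 7.934580326080322) floor c [462.  242.6   2.6]
side blue tray 1119 [344.5 204. ] ((458.9867248535156, -66.0128402709961), (111.57393646240234, 90.38555145263672), 22.789501190185547) floor c [442.1 -88.5   3.1]
side blue cap 304 [196.3 319.4] [636.8 235.6  64.5] top 76.21727106012102
scene [[ 632.9 -254.8   64.5]] [[640.6 138.1  30. ]]
side [[ 631.5 -255.5   64.5]] [[644.  131.6  30. ]]
```

```bash
python3 - <<'E'
from h import *
np.set_printoptions(precision=1,suppress=True)
for n in("scene","side"):
    z=np.load(n+"0.npz");p,d=z["p"],z["d"];cam=camera_params(n)
    v,u=np.nonzero(d>0);w=world(cam,np.c_[u,v],d[v,u])
    for nm,(x,y) in dict(green=(647,-49),white=(632,-255),yellow=(674,-153),red=(666.5,50.5),blue=(636,237)).items():
        s=w[(np.hypot(w[:,0]-x,w[:,1]-y)<30)&(w[:,2]>72)&(w[:,2]<80)]
        print(n,nm,len(s),cv2.minEnclosingCircle(s[:,:2].astype(np.float32)), s.mean(0))
    if n=="side":
        s=w[(w[:,2]>30)&(w[:,1]<-290)&(w[:,0]>150)&(w[:,0]<1100)&(w[:,1]>-1000)]
        for x0 in range(150,1100,50):
            for y0 in range(-1000,-290,100):
                q=s[(s[:,0]//50*50==x0)&(s[:,1]//100*100==y0)]
                if len(q)>5: print(x0,y0,len(q),q[:,2].max())
E
```

```text
scene green 210 ((649.3442993164062, -43.769996643066406), 13.9114351272583) [650.3 -43.9  74. ]
scene white 203 ((631.8749389648438, -257.43365478515625), 15.00427532196045) [ 632.4 -256.3   74.1]
scene yellow 235 ((674.0741577148438, -152.5712127685547), 14.319061279296875) [ 674.9 -152.9   74.1]
scene red 226 ((666.8592529296875, 50.43514633178711), 14.17868423461914) [667.9  50.6  74.1]
scene blue 200 ((635.39306640625, 238.00511169433594), 14.361098289489746) [636.6 237.8  74.1]
side green 143 ((648.3673095703125, -43.556640625), 14.719340324401855) [648.  -42.9  74.7]
side white 81 ((631.1002197265625, -254.6813507080078), 14.206206321716309) [ 630.8 -254.7   73.9]
side yellow 108 ((674.1424560546875, -153.37045288085938), 14.95361614227295) [ 672.8 -152.5   74.9]
side red 182 ((665.375244140625, 50.85822296142578), 14.460036277770996) [665.7  51.6  74.6]
side blue 330 ((634.386474609375, 239.05360412597656), 14.482133865356445) [634.3 239.5  74.6]
150 -1000 210 64.83873166437502
150 -900 326 62.9234063487761
200 -1000 40 50.22948609611785
550 -600 53 117.32899613243711
600 -700 304 171.85753787390712
600 -600 725 162.799608723677
650 -700 112 167.04004301492103
650 -600 856 150.38407263788378
650 -500 318 162.8078531540682
700 -600 157 162.44431121122636
700 -500 354 162.73242207275257
```

>>> arm_command([
  {"dx":0.1,"dy":0.15,"yaw":16,"jaw":0.75},
  {"dx":0.1,"dy":0.15,"yaw":16,"jaw":0.75},
  {"dx":0.1,"dy":0.15,"yaw":16,"jaw":0.75},
  {"dx":0.1,"dy":0.15,"yaw":16,"jaw":0.75},
  {"dx":0.394,"dy":0.434,"dz":-0.04,"yaw":64.5,"jaw":0.75},
  {"dx":0.394,"dy":0.434,"dz":-0.04,"yaw":64.5,"jaw":0.75},
  {"dx":0.394,"dy":0.434,"dz":-0.04,"yaw":64.5,"jaw":0.75},
  {"dx":0.394,"dy":0.434,"dz":-0.09,"yaw":64.5,"jaw":0.75},
  {"dx":0.394,"dy":0.434,"dz":-0.09,"yaw":64.5,"jaw":0.75},
  {"dx":0.394,"dy":0.434,"dz":-0.09,"yaw":64.5,"jaw":0.75},
  {"dx":0.394,"dy":0.434,"dz":-0.09,"yaw":64.5,"jaw":0.75},
  {"dx":0.394,"dy":0.434,"dz":-0.09,"yaw":64.5,"jaw":0.75},
  {"dx":0.394,"dy":0.434,"dz":-0.09,"yaw":64.5,"jaw":0.75},
  {"dx":0.394,"dy":0.434,"dz":-0.09,"yaw":64.5,"jaw":0.75},
  {"dx":0.394,"dy":0.434,"dz":-0.09,"yaw":64.5,"jaw":0.75},
])

```text
invalid input at $.deltas[0]: expected keys dx, dy, dz, yaw, jaw
```

>>> arm_command([
  {"dx":0.1,"dy":0.15,"dz":0,"yaw":16,"jaw":0.75},
  {"dx":0.1,"dy":0.15,"dz":0,"yaw":16,"jaw":0.75},
  {"dx":0.1,"dy":0.15,"dz":0,"yaw":16,"jaw":0.75},
  {"dx":0.1,"dy":0.15,"dz":0,"yaw":16,"jaw":0.75},
  {"dx":0.394,"dy":0.434,"dz":-0.04,"yaw":64.5,"jaw":0.75},
  {"dx":0.394,"dy":0.434,"dz":-0.04,"yaw":64.5,"jaw":0.75},
  {"dx":0.394,"dy":0.434,"dz":-0.04,"yaw":64.5,"jaw":0.75},
  {"dx":0.394,"dy":0.434,"dz":-0.09,"yaw":64.5,"jaw":0.75},
  {"dx":0.394,"dy":0.434,"dz":-0.09,"yaw":64.5,"jaw":0.75},
  {"dx":0.394,"dy":0.434,"dz":-0.09,"yaw":64.5,"jaw":0.75},
  {"dx":0.394,"dy":0.434,"dz":-0.09,"yaw":64.5,"jaw":0.75},
  {"dx":0.394,"dy":0.434,"dz":-0.09,"yaw":64.5,"jaw":0.75},
  {"dx":0.394,"dy":0.434,"dz":-0.09,"yaw":64.5,"jaw":0.75},
  {"dx":0.394,"dy":0.434,"dz":-0.09,"yaw":64.5,"jaw":0.75},
  {"dx":0.394,"dy":0.434,"dz":-0.09,"yaw":64.5,"jaw":0.75},
])

```text
clock: 1.6
eef_pos: [673.5, -153.3, 140.7]
tool_rot: [-3.14, 0.001, 1.572]
force: [-0.9, -0.7, -0.5]
width: 64.1
gripper_force: 0.0
```

```bash
python3 - <<'E'
from h import *
np.set_printoptions(precision=1,suppress=True)
cam=camera_params("wrist");p,d=get_image("wrist");cv2.imwrite("pics/w1.png",p[...,::-1])
print(read_state()["eef_pos"],cam["extrinsics"])
for a,ce,w in blobs(cam,p,d,"yellow"):
    t=w[w[:,2]>71]; print(a,ce,cv2.minEnclosingCircle(t[:,:2].astype(np.float32)) if len(t) else 0,w.mean(0))
E
```

```text
[ 673.2 -154.6  141.2] [[  1.    0.   -0.  673.4]
 [  0.   -1.   -0.3 -84.4]
 [ -0.    0.3  -1.  282.6]
 [  0.    0.    0.    1. ]]
1613 [275.2 219.3] ((672.271240234375, -152.85113525390625), 13.779227256774902) [ 672.3 -150.6   72.2]
6885 [ 47. 266.] 0 [ 455.6 -220.     5.1]
```

View pics/w1.png

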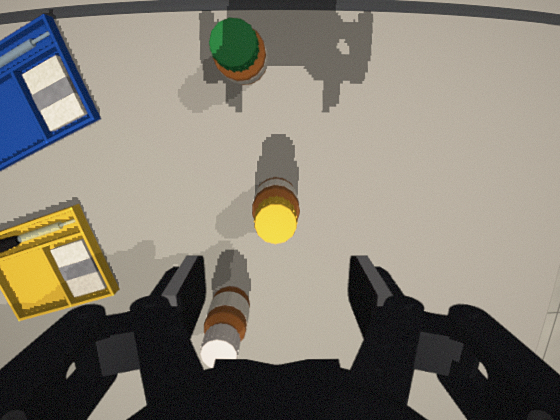

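The wrist view puts the yellow cap at (275,219), midway between the pads at about (190,280) and (360,280). The blue and yellow trays are at the left, the green cap is at (235,43) and the white cap is at (218,352).

>>> arm_command([
  {"dx":0,"dy":0,"dz":-0.04,"yaw":0,"jaw":0.75},
  {"dx":0,"dy":0,"dz":-0.07,"yaw":0,"jaw":0.75},
  {"dx":0,"dy":0,"dz":-0.085,"yaw":0,"jaw":0.75},
  {"dx":0,"dy":0,"dz":-0.095,"yaw":0,"jaw":0.75},
  {"dx":0,"dy":0,"dz":-0.095,"yaw":0,"jaw":0.6},
  {"dx":0,"dy":0,"dz":-0.095,"yaw":0,"jaw":0.45},
  {"dx":0,"dy":0,"dz":-0.095,"yaw":0,"jaw":0.4},
  {"dx":0,"dy":0,"dz":-0.095,"yaw":0,"jaw":0.36},
  {"dx":0,"dy":0,"dz":-0.095,"yaw":0,"jaw":0.32},
  {"dx":0,"dy":0,"dz":-0.095,"yaw":0,"jaw":0.2},
  {"dx":0,"dy":0,"dz":-0.095,"yaw":0,"jaw":0.1},
  {"dx":0,"dy":0,"dz":-0.095,"yaw":0,"jaw":0.1},
  {"dx":0,"dy":0,"dz":-0.095,"yaw":0,"jaw":0.1},
])

```text
clock: 2.95
eef_pos: [673.8, -152.7, 47.9]
tool_rot: [-3.141, 0.001, 1.571]
force: [-4.5, 1.3, 7.2]
width: 26.5
gripper_force: 59.8
```

>>> arm_command([
  {"dx":0,"dy":0,"dz":0.03,"yaw":0,"jaw":0.1},
  {"dx":0,"dy":0,"dz":0.065,"yaw":0,"jaw":0.1},
  {"dx":0,"dy":0,"dz":0.09,"yaw":0,"jaw":0.1},
  {"dx":-0.03,"dy":-0.01,"dz":0.1,"yaw":0,"jaw":0.1},
  {"dx":-0.07,"dy":-0.025,"dz":0.1,"yaw":0,"jaw":0.1},
  {"dx":-0.11,"dy":-0.04,"dz":0.1,"yaw":0,"jaw":0.1},
  {"dx":-0.15,"dy":-0.053,"dz":0.1,"yaw":0,"jaw":0.1},
  {"dx":-0.19,"dy":-0.067,"dz":0.1,"yaw":0,"jaw":0.1},
  {"dx":-0.22,"dy":-0.078,"dz":0.1,"yaw":0,"jaw":0.1},
  {"dx":-0.235,"dy":-0.083,"dz":0.09,"yaw":0,"jaw":0.1},
  {"dx":-0.235,"dy":-0.083,"dz":0.07,"yaw":0,"jaw":0.1},
  {"dx":-0.235,"dy":-0.083,"dz":0.045,"yaw":0,"jaw":0.1},
  {"dx":-0.235,"dy":-0.083,"dz":0.03,"yaw":0,"jaw":0.1},
  {"dx":-0.235,"dy":-0.083,"dz":0.03,"yaw":0,"jaw":0.1},
  {"dx":-0.235,"dy":-0.083,"dz":0.03,"yaw":0,"jaw":0.1},
])

```text
clock: 4.45
eef_pos: [439.7, -235.5, 76.7]
tool_rot: [3.141, 0.0, 1.572]
force: [-0.1, -0.2, -0.4]
width: 26.1
gripper_force: 60.4
```

```bash
python3 - <<'E'
from h import *
p,d=get_image("scene");q,_=get_image("side")
cv2.imwrite("pics/c2.png",cv2.resize(np.hstack([p[100:270,80:280],q[60:230,230:430]]),None,fx=2,fy=2)[...,::-1])
E
```

```text
(no output)
```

View pics/c2.png

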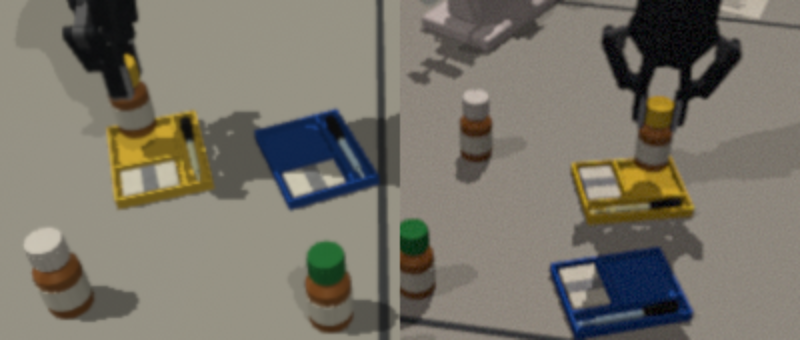

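Both crops show the yellow bottle held upright by its cap over the yellow tray's bay; base about 26 mm above the floor.

>>> arm_command([
  {"dx":0,"dy":0,"dz":-0.01,"yaw":0,"jaw":0.1},
  {"dx":0,"dy":0,"dz":-0.018,"yaw":0,"jaw":0.1},
  {"dx":0,"dy":0,"dz":-0.022,"yaw":0,"jaw":0.1},
  {"dx":0,"dy":0,"dz":-0.025,"yaw":0,"jaw":0.1},
  {"dx":0,"dy":0,"dz":-0.025,"yaw":0,"jaw":0.1},
  {"dx":0,"dy":0,"dz":-0.025,"yaw":0,"jaw":0.1},
])

```text
clock: 5.15
eef_pos: [439.4, -235.4, 51.2]
tool_rot: [3.142, -0.0, 1.572]
force: [0.0, 0.4, -0.4]
width: 26.2
gripper_force: 60.5
```

>>> arm_command([
  {"dx":0,"dy":0,"dz":-0.001,"yaw":0,"jaw":0.1},
  {"dx":0,"dy":0,"dz":-0.002,"yaw":0,"jaw":0.1},
  {"dx":0,"dy":0,"dz":-0.002,"yaw":0,"jaw":0.1},
])

```text
clock: 5.45
eef_pos: [439.4, -235.7, 50.7]
tool_rot: [3.141, 0.001, 1.571]
force: [-3.5, 0.5, 13.9]
width: 26.4
gripper_force: 62.4
```

>>> arm_command([
  {"dx":0,"dy":0,"dz":0,"yaw":0,"jaw":0.35},
  {"dx":0,"dy":0,"dz":0,"yaw":0,"jaw":0.5},
  {"dx":0,"dy":0,"dz":0,"yaw":0,"jaw":0.75},
  {"dx":0,"dy":0,"dz":0,"yaw":0,"jaw":0.75},
  {"dx":0,"dy":0,"dz":0,"yaw":0,"jaw":0.75},
  {"dx":0,"dy":0,"dz":0,"yaw":0,"jaw":0.75},
  {"dx":0,"dy":0,"dz":0.03,"yaw":0,"jaw":0.75},
  {"dx":0,"dy":0,"dz":0.07,"yaw":0,"jaw":0.75},
  {"dx":0,"dy":0,"dz":0.1,"yaw":0,"jaw":0.75},
  {"dx":0,"dy":0,"dz":0.1,"yaw":0,"jaw":0.75},
])

```text
clock: 6.45
eef_pos: [441.8, -236.6, 152.9]
tool_rot: [3.135, 0.003, 1.571]
force: [0.8, -0.1, -1.0]
width: 64.2
gripper_force: 0.0
```

```bash
cat > chk.py <<'E'
import sys
from h import *
np.set_printoptions(precision=1,suppress=True)
for n in("scene","side","wrist"):
    cam=camera_params(n);p,d=get_image(n)
    v,u=np.nonzero(d>0);w=world(cam,np.c_[u,v],d[v,u])
    for a in sys.argv[1:]:
        x,y,z=map(float,a.split(","))
        s=w[(np.hypot(w[:,0]-x,w[:,1]-y)<30)&(abs(w[:,2]-z)<4)]
        if len(s)>20: print(n,a,len(s),np.r_[cv2.minEnclosingCircle(s[:,:2].astype(np.float32))[0]],s.mean(0))
print(read_state()["eef_pos"])
E
python3 chk.py 439,-236,78 674,-153,75 649,-44,75 636,238,75
```

```text
scene 439,-236,78 119 [ 441.3 -238.1] [ 442.2 -237.2   76.5]
scene 649,-44,75 220 [649.9 -43.8] [650.7 -43.8  74. ]
scene 636,238,75 216 [636.4 238.2] [637.  237.3  73.9]
side 439,-236,78 102 [ 438.6 -235.4] [ 438.6 -233.8   77. ]
side 649,-44,75 148 [648.8 -43.8] [648.2 -42.7  74.5]
side 636,238,75 338 [634.3 238.9] [634.1 239.5  74.6]
wrist 439,-236,78 1292 [ 438.2 -236.1] [ 438.1 -235.5   77.3]
[ 438.7 -235.4  148.9]
```

>>> arm_command([
  {"dx":0.03,"dy":0.027,"dz":0,"yaw":0,"jaw":0.75},
  {"dx":0.065,"dy":0.059,"dz":0,"yaw":0,"jaw":0.75},
  {"dx":0.1,"dy":0.091,"dz":0,"yaw":0,"jaw":0.75},
  {"dx":0.135,"dy":0.123,"dz":0,"yaw":0,"jaw":0.75},
  {"dx":0.17,"dy":0.155,"dz":0,"yaw":0,"jaw":0.75},
  {"dx":0.195,"dy":0.178,"dz":0,"yaw":0,"jaw":0.75},
  {"dx":0.21,"dy":0.192,"dz":0,"yaw":0,"jaw":0.75},
  {"dx":0.21,"dy":0.192,"dz":-0.015,"yaw":0,"jaw":0.75},
  {"dx":0.21,"dy":0.192,"dz":-0.05,"yaw":0,"jaw":0.75},
  {"dx":0.21,"dy":0.192,"dz":-0.08,"yaw":0,"jaw":0.75},
  {"dx":0.21,"dy":0.192,"dz":-0.097,"yaw":0,"jaw":0.75},
  {"dx":0.21,"dy":0.192,"dz":-0.103,"yaw":0,"jaw":0.75},
  {"dx":0.21,"dy":0.192,"dz":-0.103,"yaw":0,"jaw":0.5},
  {"dx":0.21,"dy":0.192,"dz":-0.103,"yaw":0,"jaw":0.4},
  {"dx":0.21,"dy":0.192,"dz":-0.103,"yaw":0,"jaw":0.36},
  {"dx":0.21,"dy":0.192,"dz":-0.103,"yaw":0,"jaw":0.32},
  {"dx":0.21,"dy":0.192,"dz":-0.103,"yaw":0,"jaw":0.2},
  {"dx":0.21,"dy":0.192,"dz":-0.103,"yaw":0,"jaw":0.1},
  {"dx":0.21,"dy":0.192,"dz":-0.103,"yaw":0,"jaw":0.1},
  {"dx":0.21,"dy":0.192,"dz":-0.103,"yaw":0,"jaw":0.1},
])

```text
clock: 8.6
eef_pos: [649.4, -43.6, 48.0]
tool_rot: [3.141, 0.0, 1.571]
force: [-2.9, -0.6, 7.3]
width: 26.2
gripper_force: 58.9
```

>>> arm_command([
  {"dx":0,"dy":0,"dz":0.03,"yaw":0,"jaw":0.1},
  {"dx":0,"dy":0,"dz":0.065,"yaw":0,"jaw":0.1},
  {"dx":0,"dy":0,"dz":0.09,"yaw":0,"jaw":0.1},
  {"dx":-0.015,"dy":0.022,"dz":0.1,"yaw":0,"jaw":0.1},
  {"dx":-0.037,"dy":0.055,"dz":0.1,"yaw":0,"jaw":0.1},
  {"dx":-0.06,"dy":0.09,"dz":0.1,"yaw":0,"jaw":0.1},
  {"dx":-0.084,"dy":0.125,"dz":0.1,"yaw":0,"jaw":0.1},
  {"dx":-0.108,"dy":0.16,"dz":0.1,"yaw":0,"jaw":0.1},
  {"dx":-0.132,"dy":0.195,"dz":0.1,"yaw":0,"jaw":0.1},
  {"dx":-0.155,"dy":0.23,"dz":0.1,"yaw":0,"jaw":0.1},
  {"dx":-0.176,"dy":0.26,"dz":0.1,"yaw":0,"jaw":0.1},
  {"dx":-0.189,"dy":0.28,"dz":0.09,"yaw":0,"jaw":0.1},
  {"dx":-0.189,"dy":0.28,"dz":0.07,"yaw":0,"jaw":0.1},
  {"dx":-0.189,"dy":0.28,"dz":0.045,"yaw":0,"jaw":0.1},
  {"dx":-0.189,"dy":0.28,"dz":0.025,"yaw":0,"jaw":0.1},
  {"dx":-0.189,"dy":0.28,"dz":0.013,"yaw":0,"jaw":0.1},
  {"dx":-0.189,"dy":0.28,"dz":0.008,"yaw":0,"jaw":0.1},
  {"dx":-0.189,"dy":0.28,"dz":0.006,"yaw":0,"jaw":0.1},
  {"dx":-0.189,"dy":0.28,"dz":0.004,"yaw":0,"jaw":0.1},
  {"dx":-0.189,"dy":0.28,"dz":0.004,"yaw":0,"jaw":0.1},
])

```text
clock: 10.6
eef_pos: [460.9, 236.8, 51.1]
tool_rot: [3.14, -0.001, 1.571]
force: [0.2, -0.7, -0.7]
width: 26.5
gripper_force: 59.5
```

>>> arm_command([
  {"dx":0,"dy":0,"dz":-0.001,"yaw":0,"jaw":0.1},
  {"dx":0,"dy":0,"dz":-0.001,"yaw":0,"jaw":0.1},
  {"dx":0,"dy":0,"dz":-0.001,"yaw":0,"jaw":0.35},
  {"dx":0,"dy":0,"dz":-0.001,"yaw":0,"jaw":0.5},
  {"dx":0,"dy":0,"dz":-0.001,"yaw":0,"jaw":0.75},
  {"dx":0,"dy":0,"dz":-0.001,"yaw":0,"jaw":0.75},
  {"dx":0,"dy":0,"dz":-0.001,"yaw":0,"jaw":0.75},
  {"dx":0,"dy":0,"dz":-0.001,"yaw":0,"jaw":0.75},
  {"dx":0,"dy":0,"dz":0.03,"yaw":0,"jaw":0.75},
  {"dx":0,"dy":0,"dz":0.07,"yaw":0,"jaw":0.75},
  {"dx":0,"dy":0,"dz":0.1,"yaw":0,"jaw":0.75},
  {"dx":0,"dy":0,"dz":0.1,"yaw":0,"jaw":0.75},
])

```text
clock: 11.8
eef_pos: [462.7, 238.0, 154.0]
tool_rot: [3.135, -0.004, 1.571]
force: [0.2, 0.4, 0.1]
width: 64.4
gripper_force: 0.0
```

```bash
python3 chk.py 460,237,78 439,-236,78 636,238,75 666,50,75
```

```text
scene 460,237,78 121 [461.9 235.2] [462.6 235.1  76.5]
scene 439,-236,78 119 [ 441.  -237.3] [ 442.3 -237.2   76.6]
scene 636,238,75 217 [636.8 238.4] [637.1 237.4  73.9]
scene 666,50,75 234 [667.4  50.8] [668.2  50.3  74. ]
side 460,237,78 355 [459.  236.5] [459.8 237.1  77.6]
side 636,238,75 342 [634.4 238.9] [633.9 239.6  74.5]
side 666,50,75 192 [666.   50.9] [665.8  51.8  74.4]
wrist 460,237,78 1287 [459.1 236.9] [459.3 237.7  77.3]
wrist 636,238,75 1104 [634.3 240.1] [633.  240.6  74.2]
[459.9 236.1 149.9]
```

>>> arm_command([
  {"dx":0.03,"dy":0.0,"dz":0,"yaw":0,"jaw":0.75},
  {"dx":0.065,"dy":0.001,"dz":0,"yaw":0,"jaw":0.75},
  {"dx":0.105,"dy":0.001,"dz":0,"yaw":0,"jaw":0.75},
  {"dx":0.14,"dy":0.002,"dz":0,"yaw":0,"jaw":0.75},
  {"dx":0.165,"dy":0.002,"dz":0,"yaw":0,"jaw":0.75},
  {"dx":0.175,"dy":0.002,"dz":0,"yaw":0,"jaw":0.75},
  {"dx":0.175,"dy":0.002,"dz":-0.015,"yaw":0,"jaw":0.75},
  {"dx":0.175,"dy":0.002,"dz":-0.05,"yaw":0,"jaw":0.75},
  {"dx":0.175,"dy":0.002,"dz":-0.08,"yaw":0,"jaw":0.75},
  {"dx":0.175,"dy":0.002,"dz":-0.098,"yaw":0,"jaw":0.75},
  {"dx":0.175,"dy":0.002,"dz":-0.104,"yaw":0,"jaw":0.75},
  {"dx":0.175,"dy":0.002,"dz":-0.104,"yaw":0,"jaw":0.5},
  {"dx":0.175,"dy":0.002,"dz":-0.104,"yaw":0,"jaw":0.4},
  {"dx":0.175,"dy":0.002,"dz":-0.104,"yaw":0,"jaw":0.36},
  {"dx":0.175,"dy":0.002,"dz":-0.104,"yaw":0,"jaw":0.32},
  {"dx":0.175,"dy":0.002,"dz":-0.104,"yaw":0,"jaw":0.2},
  {"dx":0.175,"dy":0.002,"dz":-0.104,"yaw":0,"jaw":0.1},
  {"dx":0.175,"dy":0.002,"dz":-0.104,"yaw":0,"jaw":0.1},
  {"dx":0.175,"dy":0.002,"dz":-0.104,"yaw":0,"jaw":0.1},
])

```text
clock: 13.85
eef_pos: [635.5, 239.0, 47.8]
tool_rot: [3.141, -0.001, 1.572]
force: [-2.4, -1.3, 4.9]
width: 26.3
gripper_force: 58.7
```

>>> arm_command([
  {"dx":0,"dy":0,"dz":0.03,"yaw":0,"jaw":0.1},
  {"dx":0,"dy":0,"dz":0.065,"yaw":0,"jaw":0.1},
  {"dx":0,"dy":0,"dz":0.09,"yaw":0,"jaw":0.1},
  {"dx":-0.012,"dy":-0.02,"dz":0.1,"yaw":0,"jaw":0.1},
  {"dx":-0.032,"dy":-0.054,"dz":0.1,"yaw":0,"jaw":0.1},
  {"dx":-0.053,"dy":-0.089,"dz":0.1,"yaw":0,"jaw":0.1},
  {"dx":-0.074,"dy":-0.125,"dz":0.1,"yaw":0,"jaw":0.1},
  {"dx":-0.096,"dy":-0.162,"dz":0.1,"yaw":0,"jaw":0.1},
  {"dx":-0.118,"dy":-0.199,"dz":0.1,"yaw":0,"jaw":0.1},
  {"dx":-0.139,"dy":-0.235,"dz":0.1,"yaw":0,"jaw":0.1},
  {"dx":-0.159,"dy":-0.269,"dz":0.1,"yaw":0,"jaw":0.1},
  {"dx":-0.178,"dy":-0.3,"dz":0.1,"yaw":0,"jaw":0.1},
  {"dx":-0.192,"dy":-0.324,"dz":0.09,"yaw":0,"jaw":0.1},
  {"dx":-0.192,"dy":-0.324,"dz":0.07,"yaw":0,"jaw":0.1},
  {"dx":-0.192,"dy":-0.324,"dz":0.045,"yaw":0,"jaw":0.1},
  {"dx":-0.192,"dy":-0.324,"dz":0.025,"yaw":0,"jaw":0.1},
  {"dx":-0.192,"dy":-0.324,"dz":0.013,"yaw":0,"jaw":0.1},
  {"dx":-0.192,"dy":-0.324,"dz":0.008,"yaw":0,"jaw":0.1},
  {"dx":-0.192,"dy":-0.324,"dz":0.005,"yaw":0,"jaw":0.1},
  {"dx":-0.192,"dy":-0.324,"dz":0.004,"yaw":0,"jaw":0.1},
])

```text
clock: 15.85
eef_pos: [443.6, -85.6, 50.7]
tool_rot: [3.141, 0.0, 1.571]
force: [-1.5, -0.1, 9.4]
width: 26.1
gripper_force: 59.9
```

Contact; release and rise.

>>> arm_command([
  {"dx":0,"dy":0,"dz":0,"yaw":0,"jaw":0.1},
  {"dx":0,"dy":0,"dz":0,"yaw":0,"jaw":0.35},
  {"dx":0,"dy":0,"dz":0,"yaw":0,"jaw":0.5},
  {"dx":0,"dy":0,"dz":0,"yaw":0,"jaw":0.75},
  {"dx":0,"dy":0,"dz":0,"yaw":0,"jaw":0.75},
  {"dx":0,"dy":0,"dz":0,"yaw":0,"jaw":0.75},
  {"dx":0,"dy":0,"dz":0,"yaw":0,"jaw":0.75},
  {"dx":0,"dy":0,"dz":0.03,"yaw":0,"jaw":0.75},
  {"dx":0,"dy":0,"dz":0.07,"yaw":0,"jaw":0.75},
  {"dx":0,"dy":0,"dz":0.1,"yaw":0,"jaw":0.75},
  {"dx":0,"dy":0,"dz":0.1,"yaw":0,"jaw":0.75},
])

```text
clock: 16.95
eef_pos: [445.8, -85.8, 153.6]
tool_rot: [3.134, 0.001, 1.571]
force: [0.8, -0.7, 1.0]
width: 63.9
gripper_force: 0.0
```

```bash
python3 chk.py 443,-86,78 460,237,78 666,50,75
```

```text
scene 443,-86,78 118 [444.6 -85.9] [446.7 -85.1  76.5]
scene 460,237,78 121 [461.4 234.6] [462.5 235.   76.6]
scene 666,50,75 235 [667.6  50.8] [668.2  50.2  74. ]
side 443,-86,78 149 [443.7 -85.3] [443.4 -84.1  77.8]
side 460,237,78 360 [459.9 236.5] [459.8 237.1  77.5]
side 666,50,75 188 [665.9  51. ] [665.6  51.6  74.4]
wrist 443,-86,78 1283 [442.8 -85.2] [442.8 -84.4  77.3]
[442.8 -85.6 150. ]
```

>>> arm_command([
  {"dx":0.03,"dy":0.018,"dz":0,"yaw":0,"jaw":0.75},
  {"dx":0.065,"dy":0.04,"dz":0,"yaw":0,"jaw":0.75},
  {"dx":0.105,"dy":0.064,"dz":0,"yaw":0,"jaw":0.75},
  {"dx":0.145,"dy":0.088,"dz":0,"yaw":0,"jaw":0.75},
  {"dx":0.185,"dy":0.113,"dz":0,"yaw":0,"jaw":0.75},
  {"dx":0.21,"dy":0.128,"dz":0,"yaw":0,"jaw":0.75},
  {"dx":0.223,"dy":0.136,"dz":0,"yaw":0,"jaw":0.75},
  {"dx":0.223,"dy":0.136,"dz":-0.015,"yaw":0,"jaw":0.75},
  {"dx":0.223,"dy":0.136,"dz":-0.05,"yaw":0,"jaw":0.75},
  {"dx":0.223,"dy":0.136,"dz":-0.08,"yaw":0,"jaw":0.75},
  {"dx":0.223,"dy":0.136,"dz":-0.098,"yaw":0,"jaw":0.75},
  {"dx":0.223,"dy":0.136,"dz":-0.104,"yaw":0,"jaw":0.75},
  {"dx":0.223,"dy":0.136,"dz":-0.104,"yaw":0,"jaw":0.5},
  {"dx":0.223,"dy":0.136,"dz":-0.104,"yaw":0,"jaw":0.4},
  {"dx":0.223,"dy":0.136,"dz":-0.104,"yaw":0,"jaw":0.36},
  {"dx":0.223,"dy":0.136,"dz":-0.104,"yaw":0,"jaw":0.32},
  {"dx":0.223,"dy":0.136,"dz":-0.104,"yaw":0,"jaw":0.2},
  {"dx":0.223,"dy":0.136,"dz":-0.104,"yaw":0,"jaw":0.1},
  {"dx":0.223,"dy":0.136,"dz":-0.104,"yaw":0,"jaw":0.1},
  {"dx":0.223,"dy":0.136,"dz":-0.104,"yaw":0,"jaw":0.1},
])

```text
clock: 19.1
eef_pos: [666.5, 50.5, 47.7]
tool_rot: [3.141, 0.0, 1.571]
force: [-2.7, 0.1, 5.7]
width: 26.2
gripper_force: 58.9
```

>>> arm_command([
  {"dx":0,"dy":0,"dz":0.03,"yaw":0,"jaw":0.1},
  {"dx":0,"dy":0,"dz":0.065,"yaw":0,"jaw":0.1},
  {"dx":0,"dy":0,"dz":0.09,"yaw":0,"jaw":0.1},
  {"dx":-0.025,"dy":0.002,"dz":0.1,"yaw":0,"jaw":0.1},
  {"dx":-0.06,"dy":0.005,"dz":0.1,"yaw":0,"jaw":0.1},
  {"dx":-0.1,"dy":0.009,"dz":0.1,"yaw":0,"jaw":0.1},
  {"dx":-0.14,"dy":0.013,"dz":0.1,"yaw":0,"jaw":0.1},
  {"dx":-0.175,"dy":0.016,"dz":0.1,"yaw":0,"jaw":0.1},
  {"dx":-0.2,"dy":0.018,"dz":0.1,"yaw":0,"jaw":0.1},
  {"dx":-0.213,"dy":0.019,"dz":0.09,"yaw":0,"jaw":0.1},
  {"dx":-0.213,"dy":0.019,"dz":0.07,"yaw":0,"jaw":0.1},
  {"dx":-0.213,"dy":0.019,"dz":0.045,"yaw":0,"jaw":0.1},
  {"dx":-0.213,"dy":0.019,"dz":0.025,"yaw":0,"jaw":0.1},
  {"dx":-0.213,"dy":0.019,"dz":0.013,"yaw":0,"jaw":0.1},
  {"dx":-0.213,"dy":0.019,"dz":0.008,"yaw":0,"jaw":0.1},
  {"dx":-0.213,"dy":0.019,"dz":0.005,"yaw":0,"jaw":0.1},
  {"dx":-0.213,"dy":0.019,"dz":0.004,"yaw":0,"jaw":0.1},
  {"dx":-0.213,"dy":0.019,"dz":0.0035,"yaw":0,"jaw":0.1},
  {"dx":-0.213,"dy":0.019,"dz":0.0035,"yaw":0,"jaw":0.1},
])

```text
clock: 21.0
eef_pos: [453.7, 69.7, 50.7]
tool_rot: [3.14, -0.0, 1.572]
force: [-1.2, 1.4, 4.7]
width: 26.4
gripper_force: 59.9
```

>>> arm_command([
  {"dx":0,"dy":0,"dz":0,"yaw":0,"jaw":0.1},
  {"dx":0,"dy":0,"dz":0,"yaw":0,"jaw":0.35},
  {"dx":0,"dy":0,"dz":0,"yaw":0,"jaw":0.5},
  {"dx":0,"dy":0,"dz":0,"yaw":0,"jaw":0.75},
  {"dx":0,"dy":0,"dz":0,"yaw":0,"jaw":0.75},
  {"dx":0,"dy":0,"dz":0,"yaw":0,"jaw":0.75},
  {"dx":0,"dy":0,"dz":0,"yaw":0,"jaw":0.75},
  {"dx":0,"dy":0,"dz":0.03,"yaw":0,"jaw":0.75},
  {"dx":0,"dy":0,"dz":0.07,"yaw":0,"jaw":0.75},
  {"dx":0,"dy":0,"dz":0.11,"yaw":0,"jaw":0.75},
  {"dx":0,"dy":0,"dz":0.15,"yaw":0,"jaw":0.75},
  {"dx":0,"dy":0,"dz":0.2,"yaw":0,"jaw":0.75},
  {"dx":0,"dy":0,"dz":0.2,"yaw":0,"jaw":0.75},
])

```text
clock: 22.3
eef_pos: [457.0, 70.5, 255.5]
tool_rot: [3.13, -0.002, 1.571]
force: [0.3, -0.1, 0.3]
width: 64.3
gripper_force: 0.0
```

```bash
python3 chk.py 454,70,78 443,-86,78 460,237,78 439,-236,78 632,-255,75; python3 - <<'E'
from h import *
p,_=get_image("scene");q,_=get_image("side")
cv2.imwrite("pics/end.png",np.vstack([p[60:330],q[90:]])[...,::-1])
E
```

```text
scene 454,70,78 126 [454.4  69.1] [456.4  69.2  76.5]
scene 443,-86,78 117 [446.  -85.4] [446.6 -84.9  76.6]
scene 460,237,78 122 [461.4 235.3] [462.7 235.3  76.5]
scene 439,-236,78 118 [ 440.9 -237.6] [ 442.1 -237.2   76.5]
scene 632,-255,75 215 [ 631.3 -255.4] [ 632.8 -256.1   74. ]
side 454,70,78 225 [453.2  70.2] [453.4  70.9  77.5]
side 443,-86,78 151 [444.2 -85.7] [443.4 -84.1  77.8]
side 460,237,78 354 [459.6 236.3] [459.8 236.9  77.6]
side 439,-236,78 99 [ 439.2 -234.9] [ 438.3 -234.3   77.1]
side 632,-255,75 90 [ 629.6 -255.7] [ 630.5 -254.    73.6]
wrist 454,70,78 646 [452.8  70. ] [452.7  70.4  77.3]
wrist 443,-86,78 453 [442.5 -84.4] [442.9 -83.7  77.1]
wrist 460,237,78 375 [459.  233.8] [458.9 229.5  77.2]
[452.8  69.2 249.6]
```

View pics/end.png

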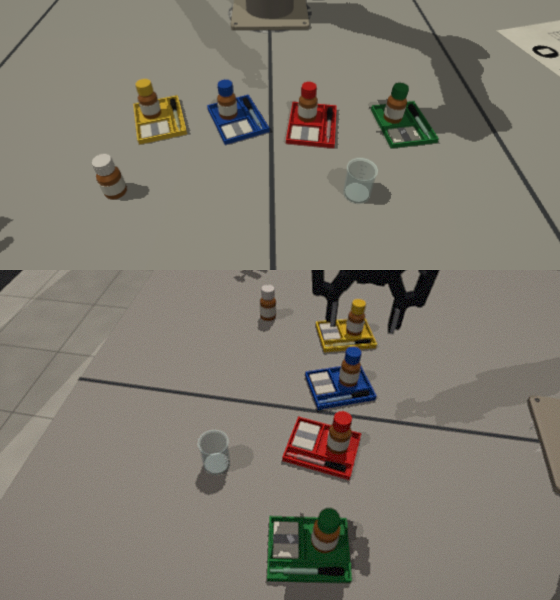

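All four bottles stand upright in the bays of their own colour: scene caps at (145,88), (225,88), (309,90) and (400,92) in the picture. The white bottle (105,177) and the beaker (360,180) have not moved.

```bash
python3 -c "
from cell import *
print(finish_job())"
```

```text
the job is handed in; nothing more can be done
None
```

The job is handed in: all four coloured-cap bottles stand upright in the bays of their own trays, and the white-capped bottle and the beaker were not moved.

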